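# Slide the battery cover onto a work lamp until it clicks

## Robot

A 6-joint arm with a two-finger parallel gripper is mounted at the origin on the work surface. World frame = base frame: x ahead of the robot, y to its left, z up, the work surface at z = 0. Lengths are in mm, angles in rad, forces in N, time in s.
With the tool pointing down it reaches from about 275 to 1000 mm from the base axis. Payload 8.4 kg.
Tool frame: the origin (TCP) lies at the very end of the fingers, on their centre line; the grasp point (between the pads) lies 19 mm behind it; z points along the fingers, y is the direction in which the jaws open and shut (so a half turn about z gives the same grasp; the last joint's range is limited). The gripper opens to 85 mm and grips with 20 to 120 N. Pads are 22 mm wide; open, the fingers measure 114 mm over their backs; the gripper's body (76 mm by 85 mm) begins 54 mm behind the grasp point. The pads swing forward as they close: fully open they stand 13 mm farther back than shut.
Start: joints at [1.11, 0.353, 1.633, -0, 1.155, -0.002], TCP at [276.794, 560.368, 210.881] pointing down, gripper open.
Joint ranges: [-2.63, 2.63], [-0.92, 2.1], [0.06, 2.66], [-1.3, 4.44], [0, 2.69], [-3.02, 3.02]. Speed limits (rad/s): [2.22, 2.22, 2.79, 3.14, 3.14, 3.14].

## Interface

Orientations are given as [roll, pitch, yaw] about the fixed x, y, z axes, in that order (R = Rz(yaw) Ry(pitch) Rx(roll)).
In Python, from rig import r gives the robot as it stands.
- The arm moves only by the tool jog_arm, never from a script. Its argument "moves" is a list of rows, each an object with "grip": the gripper command: -1 is fully open, 1 is shut, values between are in proportion; "translation": the shift along the tool's x, y, z in m, a list of three; "twist": the turn, a rotation vector about the tool's x, y, z in rad, a list of three. In form: [{"grip": grip, "translation": [dx, dy, dz], "twist": [ax, ay, az]}, ...]. A call has 1 to 10 rows; each row shifts and turns the commanded pose from where the row before left it, along the tool's axes as they then stand; what a row does not reach is not made up. A row lasts 1/12 s, in which the tool goes at most 41.7 mm and 7.16 degrees, less where a joint would pass 70% of its speed; a pose out of reach is approached as far as the arm can. A call with a gripper value outside its range is refused whole. The fingers move at their own pace and stop on an object; "squeeze" is the grip in N (left out, the last holds). Time passes only in rows, so rows that do not move let the fingers close. It gives the time, the measured TCP pose, the force and the opening at its end, in the units of the state.
- r.sense(): the state, without advancing time (a new reading comes with each control period).
- r.grab_frame(name): name is "scene" or "top" or "wrist"; returns (picture, depth): 400x640x3 uint8, red, green, blue; 400x640 float32, mm along the optical axis (not along the pixel's ray), 0 where there is no reading.
- r.calibration(name): a dict with "fx", "fy", "cx", "cy" (pixels), "R" (3x3) and "t" (3): a world point X has camera coordinates R X + t. Camera axes: x right, y down, z forward; pixel columns grow to the right and rows downward; lengths in mm; the calibration is good to about 2 mm. A picture is of the moment at which its call begins: read the wrist's pose just before it. calibration takes no time and is no camera call; for the wrist camera it gives the pose at the moment of the call.
- r.sign_off(): hands the job in, once; it reports no verdict.
The state is a dict: "clock": time; "qpos": joint angles; "qvel": joint speeds; "joint_efforts": joint torques, N m; "eef_pos": TCP position; "tcp_rot": TCP orientation; "contact_force": force on the tool from outside, world axes, zero at the start; "wrist_torque": the same for the moment, N m; "opening": opening from 0.0 (shut) to 1.0 (fully open).
Only numpy, scipy, OpenCV 4.12 (cv2) and the standard library are available. Lean on these libraries where they do the work, as an engineer would, in place of code of your own. Each camera call takes 0.05 s, during which the arm holds its last target.

## Task

Fit the loose battery cover to the work lamp on the counter: lay it flat on the lamp's open deck with its tab towards the lamp head, then slide it along under the side lips until the tab clicks over the catch and the cover stays shut when you let go. Push firmly but feel for the click and the stop and never force it (stop pushing at about 12 newtons), and leave the other goods on the counter where they are.

Things in the scene. Friction and masses are not known exactly. Their poses are not given: they have to be found in the camera images.
- lamp: cordless work lamp, screwed to the counter: grey housing 210 (x -110 to 100) x 92 mm, black lamp head (30 x 96 x 56 mm tall) at its +x end. Origin: on the counter, on its centre line; x is the way the cover slides shut, z up. Level deck 40 mm above the counter, open from x = -110 to -20 mm, then two runners at the same height (|y| 22 to 46) beside the battery bay
- lamp_rails (a point): start of the rails, on the lamp's centre line at deck height (lamp x 0, z 40; axes as the lamp). From here to lamp x 62: side walls, inner faces at y +-34 (2 mm free beside the cover each side), with inward lips, underside 10 mm and top 14 mm over the deck, lip edges at |y| 26. The 20 mm before it are a funnel: walls flare out, lips rise
- lamp_catch (a point): middle place of the steel catch (lamp x 77, z 40): ledge 4 mm high, ramp on its near side, with two ejector pins and rubber stops on one slotted plate, which may really be fixed up to 10 mm nearer or farther along x: feel for it. Plate in the middle: cover latched with cover_grip at lamp x 21 to 23 mm. Pins start 34 mm before home and reach 4 to 5 N
- cover_grip (a point): centre of the grip bar of the loose battery cover (grey plastic, about 110 g): plate 80 (x) x 64 (y) x 8 mm; upright bar in its middle 14 (x) x 28 (y) mm, top 46 mm above the underside. This point is 27 mm above the underside, so 67 mm over the counter when on the deck; x points to the nose. A sprung tab 14 mm wide with a hook sticks out 20 mm past the nose. Starts flat, right side up, on the counter
- tab (a joint): how far the cover's tab is bent up, rad: 0 at rest, about 0.2 on top of the ledge, near 0 again once clicked down behind it. Riding over takes a push of about 6 to 9 N in all; then the push drops and 2 mm later the rubber stops bring a steep rise (20 N per mm). Let go before the click, the pins push the cover back out 20 mm or more
- screwdriver: screwdriver lying between the two work places, 190 mm long; a bystander. Origin: its handle axis on the counter
- padlock: brass padlock standing at the far side of the counter, 44 x 22 x 64 mm; a bystander. Origin: centre of its underside
- sealant: standing white sealant tube, 48 mm thick, 240 mm tall; a bystander. Origin: centre of its underside
- sealant2: standing blue sealant tube, 48 mm thick, 240 mm tall; a bystander. Origin: centre of its underside
- filler: filler can, 90 mm across, 110 mm tall; a bystander. Origin: centre of its underside
- tape: tape measure, 68 x 32 x 62 mm; a bystander. Origin: centre of its underside
Mind the look-alikes: they are no part of the job. Of the things shaped like the part that bears cover_grip, the grey one is meant.

How it is judged:
By the outcome, as a careful person would: the job done as asked, in the order asked, and still so for the second after the job is handed in, with the robot touching nothing.
It also fails if it takes over 48 s, if anything falls off the work surface, if the arm or the gripper's body presses on something with over 40 N, if the wrist force passes 120 N, or if a joint passes its speed limit or range.

## Working session

There is one attempt and no reset: what is moved stays moved. The work goes in short steps, Python scripts to look and compute and a tool call to move; the robot and the scene stay as the last step left them, time stands still between calls to the robot, and variables do not carry over. Pictures are saved under pics/ and viewed, and the job is handed in when it is done.

Besides the shell and the picture viewer there is one more tool, called after ">>>" in YAML: its name, and indented under it one key for each argument. jog_arm: Moves the arm, as the interface text tells. Its arguments: {"type":"object","properties":{"moves":{"type":"array"},"squeeze":{"type":"number"}},"required":["moves"]}

```bash
ls; mkdir -p pics; python3 - <<'E'
from rig import r
import cv2,numpy as np
s=r.sense();print(s)
for n in("scene","top"):
    p,d=r.grab_frame(n); cv2.imwrite(f"pics/{n}0.png",p[:,:,::-1]); np.save(f"pics/{n}0.npy",d)
    c=r.calibration(n);print(n,c); np.savez(f"pics/{n}0cal.npz",**{k:np.array(v) for k,v in c.items()})
E
```

```text
pics
{'clock': 0.0, 'qpos': array([ 1.10960021e+00,  3.53641611e-01,  1.63414253e+00,  2.35770758e-05,
        1.15523633e+00, -2.38611955e-03]), 'qvel': array([-0.00203453, -0.00073114, -0.00116296, -0.00030866,  0.00055217,
        0.00013981]), 'joint_efforts': array([-9.93528702e-04, -6.05264997e+01, -3.42057753e+01, -6.74699277e-05,
        9.64831183e-03, -1.18053893e-05]), 'eef_pos': array([276.5536777 , 559.90214478, 210.16221043]), 'tcp_rot': array([-3.14016489e+00, -2.49637025e-05,  2.68277310e+00]), 'contact_force': array([0.10246227, 0.01615173, 0.26451141]), 'wrist_torque': array([-0.01808427, -0.01081488,  0.02607537]), 'opening': 1.0068947614633021}
scene {'fx': 515.8655898809867, 'fy': 515.8655898809867, 'cx': 321.35551755081167, 'cy': 197.24759183908057, 'R': array([[-0.12473108,  0.99199607, -0.01964583],
       [ 0.54006886,  0.0512701 , -0.84005774],
       [-0.83232673, -0.11539141, -0.54214116]]), 't': array([  84.82754783, -282.0112971 , 1853.09267096])}
top {'fx': 453.4074819794272, 'fy': 453.4074819794272, 'cx': 317.84524297146453, 'cy': 199.24297524570903, 'R': array([[-2.19531424e-02, -9.99759000e-01, -2.52205220e-05],
       [-9.94484288e-01,  2.18399059e-02, -1.02586642e-01],
       [ 1.02562470e-01, -2.22701776e-03, -9.94724072e-01]]), 't': array([   8.82923645,  612.3785358 , 1453.45013209])}
```

View pics/scene0.png

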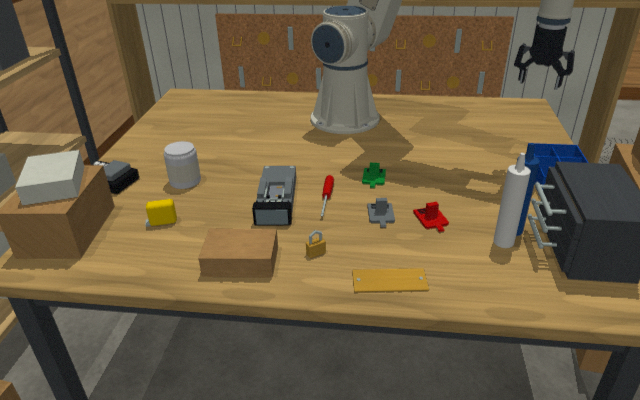

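View pics/top0.png

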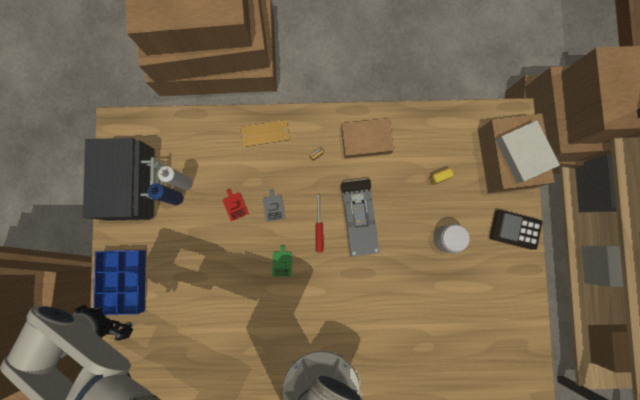

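The scene shows the lamp with its head facing away from the robot (top view about 360,217). The grey cover is at about (273,206), and the red and green look-alikes are beside it. Next I'll enlarge these areas.

```bash
cat > h.py <<'E'
import numpy as np,cv2
def load(n):
    c=dict(np.load(f"pics/{n}cal.npz"));d=np.load(f"pics/{n}.npy");return c,d
def cloud(c,d):
    v,u=np.mgrid[0:d.shape[0],0:d.shape[1]]
    P=np.stack([(u-c['cx'])/c['fx']*d,(v-c['cy'])/c['fy']*d,d],-1)
    return (P-c['t'])@c['R']
def ray(c,u,v,z):
    dr=np.array([(u-c['cx'])/c['fx'],(v-c['cy'])/c['fy'],1])@c['R']; o=-c['R'].T@c['t']
    return o+dr*(z-o[2])/dr[2]
E
python3 - <<'E'
from h import *
im=cv2.imread("pics/top0.png")
a=cv2.resize(im[170:270,250:400],None,fx=5.3,fy=5.3,interpolation=cv2.INTER_CUBIC);cv2.imwrite("pics/c1.png",a)
c,d=load("top0");W=cloud(c,d)
for u,v in [(360,217),(273,206),(300,206),(356,186),(360,200),(453,240),(167,175),(317,154),(320,240)]:print(u,v,W[v,u].round(1),d[v,u])
# lamp mask & fit
def fit(sl,lo,hi):
    sub=W[sl];m=(sub[...,2]>lo)&(sub[...,2]<hi);p=sub[m][:,:2]
    r=cv2.minAreaRect(p.astype(np.float32));print(r,len(p)); print(cv2.boxPoints(r).round(1))
fit(np.s_[175:260,335:385],33,80)
fit(np.s_[175:260,335:385],33,50)
fit(np.s_[186:226,258:290],4,15)
fit(np.s_[186:226,258:290],35,60)
E
```

```text
360 217 [ 551.2 -140.9   30.6] 1479.8915
273 206 [592.6 141.6  40.7] 1473.4155
300 206 [594.4  55.4  -1. ] 1515.289
356 186 [ 649.9 -128.5   58.2] 1462.5358
360 200 [ 606.  -141.7   40.1] 1476.0027
453 240 [ 469.4 -417.1  109.1] 1394.0208
167 175 [675.  432.5 205.1] 1317.6448
317 154 [761.6  -5.1  38.3] 1493.465
320 240 [479.4  -8.7  28.4] 1474.3721
((550.0728759765625, -137.73345947265625), (243.62091064453125, 96.33958435058594), 5.5987372398376465) 1905
[[ 424.1 -101.7]
 [ 433.5 -197.6]
 [ 676.  -173.8]
 [ 666.6  -77.9]]
((550.080078125, -137.80657958984375), (243.62091064453125, 96.1926498413086), 5.5987372398376465) 1387
[[ 424.2 -101.8]
 [ 433.5 -197.6]
 [ 676.  -173.8]
 [ 666.6  -78.1]]
((597.9290771484375, 143.51646423339844), (103.54769134521484, 130.60447692871094), 89.16569519042969) 414
[[531.9  92.7]
 [662.5  90.8]
 [664.  194.3]
 [533.4 196.2]]
((588.9912109375, 144.40806579589844), (26.850900650024414, 13.630005836486816), 89.30658721923828) 38
[[582.  131.1]
 [595.6 130.9]
 [596.  157.8]
 [582.3 157.9]]
```

View pics/c1.png

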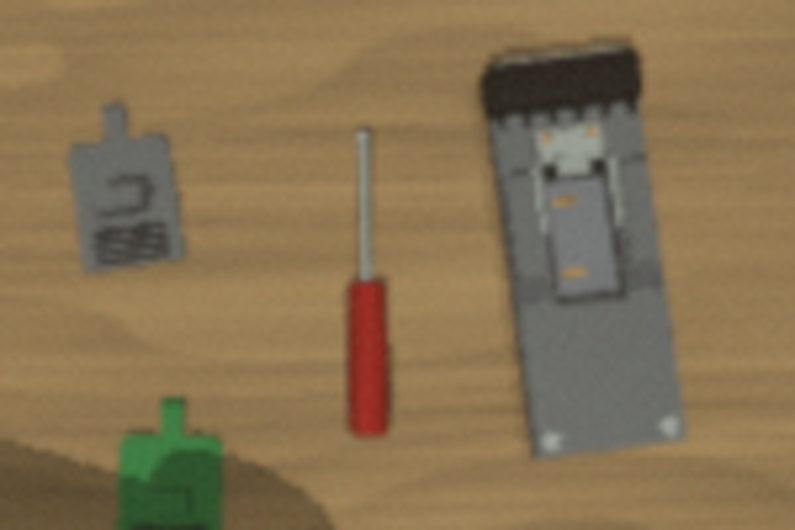

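```bash
python3 - <<'E'
from h import *
c,d=load("top0")
f=lambda x,y,z:ray(c,250+(x+.5)/5.3-.5,170+(y+.5)/5.3-.5,z)[:2].round(1)
print("lamp",[f(*p,40) for p in[(535,457),(685,437),(492,118),(642,108)]])
print("head",[f(*p,56) for p in[(484,75),(637,52),(490,118),(638,104)]])
print("bay",[f(*p,40) for p in[(560,298),(625,293),(543,130),(600,125)]])
print("cover",[f(*p,8) for p in[(87,271),(184,258),(70,150),(166,136)]],f(114,103,5))
W=cloud(c,d)
def fit(sl,lo,hi):
    sub=W[sl];m=(sub[...,2]>lo)&(sub[...,2]<hi);p=sub[m][:,:2]
    m2=cv2.fitLine(p.astype(np.float32),cv2.DIST_L2,0,.1,.1).ravel();print(m2,len(p),np.median(p,0),p.min(0),p.max(0))
fit(np.s_[186:226,258:290],35,60)
E
python3 - <<'E'
import cv2
im=cv2.imread("pics/scene0.png")
cv2.imwrite("pics/c2.png",cv2.resize(im[155:265,235:455],None,fx=3.6,fy=3.6,interpolation=cv2.INTER_CUBIC))
E
```

```text
lamp [array([ 426.4, -105.7]), array([ 436.5, -197.1]), array([634. , -85.3]), array([ 638.2, -177.8])]
head [array([658.6, -80.2]), array([ 670.7, -174. ]), array([632.1, -83.1]), array([ 638.7, -173.5])]
bay [array([ 522.4, -123.8]), array([ 524.6, -163.5]), array([ 625.9, -116.4]), array([ 628.2, -151.6])]
cover [array([547.1, 168.5]), array([553.9, 107.8]), array([623.4, 178.4]), array([630.9, 118. ])] [652.9 150.7]
[ 1.3826348e-01 -9.9039549e-01  5.8893274e+02  1.4485062e+02] 38 [588.98058438 144.39079778] [582.17175151 130.9511465 ] [595.84854914 157.78686494]
```

View pics/c2.png

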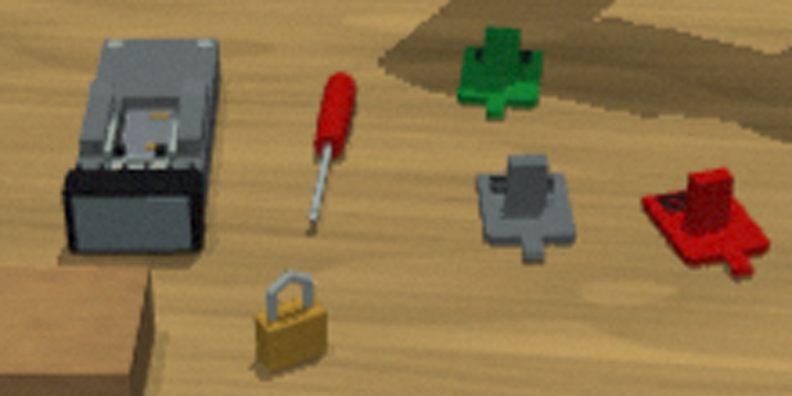

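```bash
cat >> h.py <<'E'
from scipy.spatial.transform import Rotation as Ro
def plan(p0,rpy0,p1,yaw1,n,dec=3,quiet=False):
    """straight world line with yaw change, downward tool; prints rounded rows"""
    p=np.array(p0,float);R=Ro.from_euler('xyz',rpy0);R1=Ro.from_euler('xyz',[np.pi,0,yaw1])
    rows=[];ps=p.copy()
    for i in range(n):
        k=n-i
        t=R.inv().apply((np.array(p1)-p)/k)/1000; w=(R.inv()*R1).as_rotvec()/k
        t=t.round(dec+1 if dec<4 else dec);w=w.round(3)
        rows.append((t,w)); p=p+R.apply(t*1000);R=R*Ro.from_rotvec(w)
    for t,w in rows: print(t.tolist(),w.tolist())
    print("end",p.round(1),R.as_euler('xyz').round(3))
E
python3 - <<'E'
from h import *
from rig import r
s=r.sense();c=r.calibration("wrist")
R=Ro.from_euler('xyz',s['tcp_rot']).as_matrix()
cam=-c['R'].T@c['t']; print("cam in tool",R.T@(cam-s['eef_pos'])); print(R.T@c['R'].T); print(c['fx'])
plan(s['eef_pos'],s['tcp_rot'],[560,135,210],1.696,16)
E
```

```text
cam in tool [  78.28651906    0.28204554 -163.34022683]
[[-3.07726718e-04 -9.50452524e-01 -3.10869595e-01]
 [ 9.99999618e-01 -5.46929349e-04  6.82291816e-04]
 [-8.18509684e-04 -3.10869266e-01  9.50452329e-01]]
288.56630252697175
[-0.0276, -0.016, 0.0] [-0.0, 0.0, 0.062]
[-0.0286, -0.0142, 0.0] [-0.0, 0.0, 0.062]
[-0.0294, -0.0124, 0.0] [-0.0, 0.0, 0.062]
[-0.0301, -0.0106, 0.0] [-0.0, 0.0, 0.062]
[-0.0307, -0.0087, 0.0] [-0.0, 0.0, 0.062]
[-0.0312, -0.0068, 0.0001] [-0.0, 0.0, 0.062]
[-0.0316, -0.0048, 0.0] [-0.0, 0.0, 0.061]
[-0.0318, -0.0029, 0.0001] [-0.0, 0.0, 0.062]
[-0.0319, -0.0009, 0.0] [-0.0, 0.0, 0.061]
[-0.0319, 0.001, 0.0001] [-0.0, 0.0, 0.062]
[-0.0318, 0.003, 0.0] [-0.0, 0.0, 0.061]
[-0.0316, 0.0049, 0.0001] [-0.0, 0.0, 0.062]
[-0.0312, 0.0069, 0.0] [-0.0, 0.0, 0.061]
[-0.0307, 0.0088, 0.0001] [-0.0, 0.0, 0.062]
[-0.0301, 0.0106, 0.0] [-0.0, 0.0, 0.061]
[-0.0293, 0.0125, 0.0001] [-0.001, 0.001, 0.062]
end [560. 135. 210.] [ 3.141 -0.     1.696]
```

>>> jog_arm:
  moves:
    - {"grip":-1,"translation":[-0.028,-0.016,0],"twist":[0,0,0.062]}
    - {"grip":-1,"translation":[-0.029,-0.014,0],"twist":[0,0,0.062]}
    - {"grip":-1,"translation":[-0.029,-0.012,0],"twist":[0,0,0.062]}
    - {"grip":-1,"translation":[-0.03,-0.011,0],"twist":[0,0,0.062]}
    - {"grip":-1,"translation":[-0.031,-0.009,0],"twist":[0,0,0.062]}
    - {"grip":-1,"translation":[-0.031,-0.007,0],"twist":[0,0,0.062]}
    - {"grip":-1,"translation":[-0.032,-0.005,0],"twist":[0,0,0.062]}
    - {"grip":-1,"translation":[-0.032,-0.003,0],"twist":[0,0,0.062]}
  squeeze: 60

```text
clock: 0.77
eef_pos: [419.2, 345.3, 210.6]
tcp_rot: [-3.141, 0.0, 2.184]
contact_force: [0.3, -0.4, -0.1]
opening: 0.999
```

>>> jog_arm:
  moves:
    - {"grip":-1,"translation":[-0.032,-0.001,0],"twist":[0,0,0.062]}
    - {"grip":-1,"translation":[-0.032,0.001,0],"twist":[0,0,0.062]}
    - {"grip":-1,"translation":[-0.032,0.003,0],"twist":[0,0,0.062]}
    - {"grip":-1,"translation":[-0.032,0.005,0],"twist":[0,0,0.062]}
    - {"grip":-1,"translation":[-0.031,0.007,0],"twist":[0,0,0.062]}
    - {"grip":-1,"translation":[-0.031,0.009,0],"twist":[0,0,0.062]}
    - {"grip":-1,"translation":[-0.03,0.011,0],"twist":[0,0,0.06]}
    - {"grip":-1,"translation":[-0.029,0.012,0],"twist":[0,0,0.06]}
    - {"grip":-1,"translation":[0,0,0],"twist":[0,0,0]}
    - {"grip":-1,"translation":[0,0,0],"twist":[0,0,0]}

```text
clock: 1.6
eef_pos: [560.7, 132.4, 210.4]
tcp_rot: [-3.141, -0.0, 1.692]
contact_force: [-0.4, -0.3, 0.1]
opening: 1.004
```

```bash
cat > snap.py <<'E'
import sys
from h import *
from rig import r
def snap(n,cam="wrist"):
    c=r.calibration(cam);p,d=r.grab_frame(cam)
    cv2.imwrite(f"pics/{n}.png",p[:,:,::-1]);np.save(f"pics/{n}.npy",d);np.savez(f"pics/{n}cal.npz",**{k:np.array(v) for k,v in c.items()})
    s=r.sense();print(s['clock'],s['eef_pos'].round(1),s['tcp_rot'].round(4),s['contact_force'].round(2),s['opening'])
if __name__=="__main__": snap(*sys.argv[1:])
E
python3 snap.py w1
```

```text
1.65 [560.  133.4 210.4] [-3.1405e+00 -3.0000e-04  1.6941e+00] [-0.16  1.07  0.59] 1.003715425642721
```

View pics/w1.png

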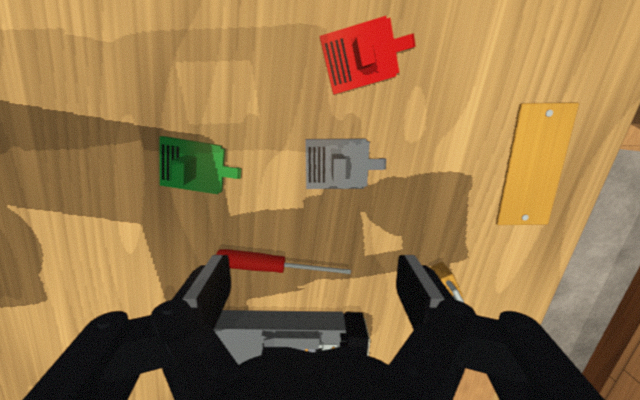

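The wrist picture shows the grey cover at about (338,164) with its tab pointing right (+x). The lamp is partly hidden behind the fingers at the bottom. I'll enlarge it to measure the cover.

```bash
python3 - <<'E'
from h import *
im=cv2.imread("pics/w1.png")
cv2.imwrite("pics/c3.png",cv2.resize(im[125:205,290:400],None,fx=7,fy=7,interpolation=cv2.INTER_CUBIC))
c,d=load("w1");W=cloud(c,d)
s=W[125:205,290:400]
m=(s[...,2]>3)&(s[...,2]<14);p=s[m][:,:2].astype(np.float32)
print(len(p),np.percentile(s[m][:,2],[5,50,95]),cv2.boxPoints(cv2.minAreaRect(p)).round(1).tolist())
m=(s[...,2]>40);p=s[m][:,:2].astype(np.float32);rr=cv2.minAreaRect(p)
print(len(p),np.percentile(s[m][:,2],[5,50,95]),rr,cv2.boxPoints(rr).round(1).tolist())
E
```

```text
2926 [6.9774797  8.38329442 9.85440161] [[547.9000244140625, 171.89999389648438], [555.7999877929688, 108.5], [658.2000122070312, 121.0999984741211], [650.4000244140625, 184.60000610351562]]
339 [ 44.84132499  46.40807938 373.7704121 ] ((579.6296997070312, 173.37168884277344), (20.081321716308594, 90.91813659667969), 23.129676818847656) [[552.5, 211.1999969482422], [588.2999877929688, 127.5999984741211], [606.7000122070312, 135.5], [571.0, 219.10000610351562]]
```

View pics/c3.png

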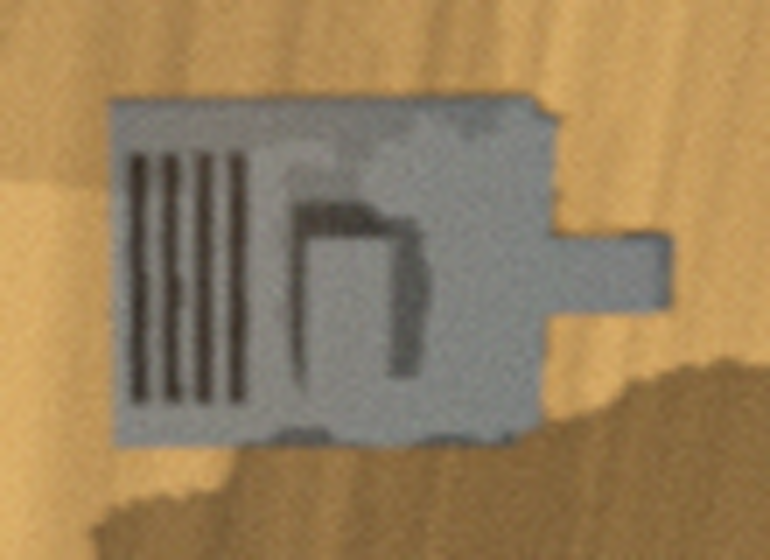

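```bash
python3 - <<'E'
from h import *
c,d=load("w1");W=cloud(c,d)
s=W[125:205,290:400]
m=(s[...,2]>42)&(s[...,2]<50);p=s[m][:,:2].astype(np.float32);rr=cv2.minAreaRect(p)
print(len(p),p.mean(0),rr,cv2.boxPoints(rr).round(1).tolist())
f=lambda x,y,z:ray(c,290+(x+.5)/7-.5,125+(y+.5)/7-.5,z)[:2].round(1)
print("plate",[f(*q,8) for q in[(113,100),(118,443),(555,110),(543,435)]])
print("bar top",[f(*q,46) for q in[(305,238),(388,238),(392,378)]])
E
```

```text
293 [591.2427  145.40643] ((591.3665771484375, 145.1939697265625), (13.705766677856445, 27.737451553344727), 6.748861789703369) [[582.9000244140625, 158.1999969482422], [586.2000122070312, 130.60000610351562], [599.7999877929688, 132.1999969482422], [596.5, 159.8000030517578]]
plate [array([548., 172.]), array([556.1, 109.2]), array([626.4, 179.8]), array([635. , 120.4])]
bar top [array([582. , 157.9]), array([595.4, 159.5]), array([599.7, 136.5])]
```

>>> jog_arm:
  moves:
    - {"grip":-1,"translation":[0.002,0.008,0.02],"twist":[0,0,0]}
    - {"grip":-1,"translation":[0.002,0.008,0.025],"twist":[0,0,0]}
    - {"grip":-1,"translation":[0.002,0.008,0.025],"twist":[0,0,0]}
    - {"grip":-1,"translation":[0.002,0.008,0.025],"twist":[0,0,0]}
    - {"grip":-1,"translation":[0,0,0.03],"twist":[0,0,0]}
    - {"grip":-1,"translation":[0,0,0.02],"twist":[0,0,0]}
    - {"grip":-1,"translation":[0,0,0],"twist":[0,0,0]}
    - {"grip":-1,"translation":[0,0,0],"twist":[0,0,0]}

```text
clock: 2.32
eef_pos: [589.6, 146.5, 65.2]
tcp_rot: [-3.139, 0.0, 1.697]
contact_force: [-0.0, 0.2, 1.7]
opening: 0.999
```

```bash
python3 snap.py w2
```

```text
2.3667 [590.9 146.5  66.5] [-3.1415e+00 -1.0000e-04  1.6963e+00] [ 0.56 -0.6   0.28] 0.9996183113183015
```

View pics/w2.png

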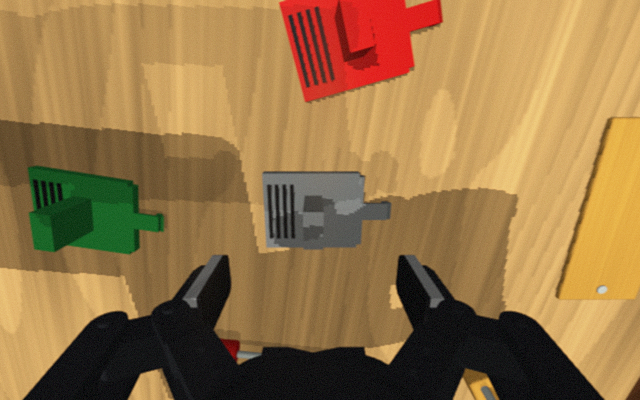

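>>> jog_arm:
  moves:
    - {"grip":-1,"translation":[-0.001,0,0.02],"twist":[0,0,-0.003]}
    - {"grip":-1,"translation":[0,0,0.02],"twist":[0,0,0]}
    - {"grip":-1,"translation":[0,0,0.01],"twist":[0,0,0]}
    - {"grip":-1,"translation":[0,0,0.004],"twist":[0,0,0]}
    - {"grip":0.0,"translation":[0,0,0],"twist":[0,0,0]}
    - {"grip":0.3,"translation":[0,0,0],"twist":[0,0,0]}
    - {"grip":1,"translation":[0,0,0],"twist":[0,0,0]}
    - {"grip":1,"translation":[0,0,0],"twist":[0,0,0]}
    - {"grip":1,"translation":[0,0,0],"twist":[0,0,0]}
    - {"grip":1,"translation":[0,0,0],"twist":[0,0,0]}
  squeeze: 60

```text
clock: 3.2
eef_pos: [591.6, 144.6, 12.5]
tcp_rot: [3.141, -0.0, 1.698]
contact_force: [-3.5, -1.1, 31.6]
opening: 0.148
```

>>> jog_arm:
  moves:
    - {"grip":1,"translation":[0,0,0],"twist":[0,0,0]}
    - {"grip":1,"translation":[0,0,0],"twist":[0,0,0]}
    - {"grip":1,"translation":[0,0,0],"twist":[0,0,0]}
    - {"grip":1,"translation":[0,0,0],"twist":[0,0,0]}

```text
clock: 3.53
eef_pos: [591.7, 144.7, 12.7]
tcp_rot: [3.141, -0.0, 1.698]
contact_force: [-1.5, 0.7, 5.6]
opening: 0.147
```

```bash
python3 snap.py w3
```

```text
3.5833 [591.6 144.7  12.6] [ 3.1408e+00 -1.0000e-04  1.6977e+00] [-1.12 -0.28  6.64] 0.14525903752523897
```

View pics/w3.png

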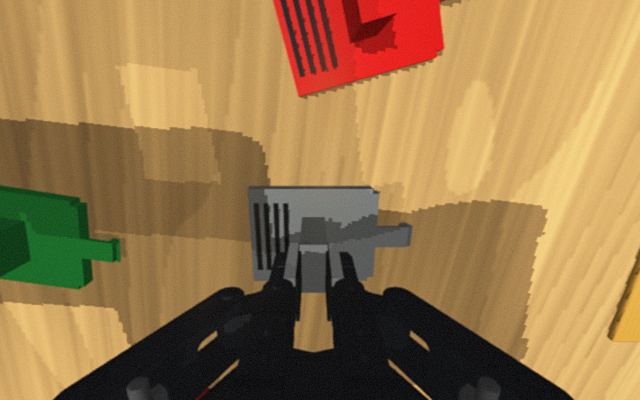

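Gripped the bar squarely. The cover lies along the gripper axis. Now I'll lift it and carry it past the lamp to look at it with the wrist camera.

>>> jog_arm:
  moves:
    - {"grip":1,"translation":[0,0,-0.006],"twist":[0,0,0]}
    - {"grip":1,"translation":[0,0,-0.02],"twist":[0,0,0]}
    - {"grip":1,"translation":[0,0,-0.03],"twist":[0,0,0]}
    - {"grip":1,"translation":[0,0,-0.04],"twist":[0,0,0]}
    - {"grip":1,"translation":[-0.02,0,-0.04],"twist":[0,0,0.002]}
    - {"grip":1,"translation":[-0.03,-0.002,-0.005],"twist":[0,0,0.002]}
    - {"grip":1,"translation":[-0.034,-0.002,0],"twist":[0,0,0.002]}
    - {"grip":1,"translation":[-0.034,-0.002,0],"twist":[0,0,0.002]}
    - {"grip":1,"translation":[-0.034,-0.002,0],"twist":[0,0,0.002]}
    - {"grip":1,"translation":[-0.034,-0.002,0],"twist":[0,0,0.002]}

```text
clock: 4.42
eef_pos: [603.4, -41.4, 150.6]
tcp_rot: [3.141, 0.0, 1.686]
contact_force: [0.8, -0.4, -1.3]
opening: 0.141
```

>>> jog_arm:
  moves:
    - {"grip":1,"translation":[-0.034,-0.002,0],"twist":[0,0,0.002]}
    - {"grip":1,"translation":[-0.034,-0.002,0],"twist":[0,0,0.002]}
    - {"grip":1,"translation":[-0.034,-0.002,0],"twist":[0,0,0.002]}
    - {"grip":1,"translation":[-0.034,-0.002,0],"twist":[0,0,0.002]}
    - {"grip":1,"translation":[-0.03,-0.002,0],"twist":[0,0,0.002]}
    - {"grip":1,"translation":[-0.02,0,0],"twist":[0,0,0]}
    - {"grip":1,"translation":[0,0,0],"twist":[0,0,0]}
    - {"grip":1,"translation":[0,0,0],"twist":[0,0,0]}
    - {"grip":1,"translation":[0,0,0],"twist":[0,0,0]}

```text
clock: 5.17
eef_pos: [613.9, -225.3, 150.0]
tcp_rot: [-3.141, -0.001, 1.675]
contact_force: [0.2, 0.4, -0.4]
opening: 0.143
```

```bash
python3 snap.py w4;python3 snap.py t4 top
```

```text
5.2167 [ 614.  -224.9  150.1] [-3.1411e+00 -6.0000e-04  1.6763e+00] [-0.01 -0.23 -0.54] 0.1475808775237139
5.2667 [ 614.1 -224.7  150.1] [-3.1413e+00 -5.0000e-04  1.6767e+00] [-0.45  0.64 -0.13] 0.14339520798801916
```

View pics/w4.png

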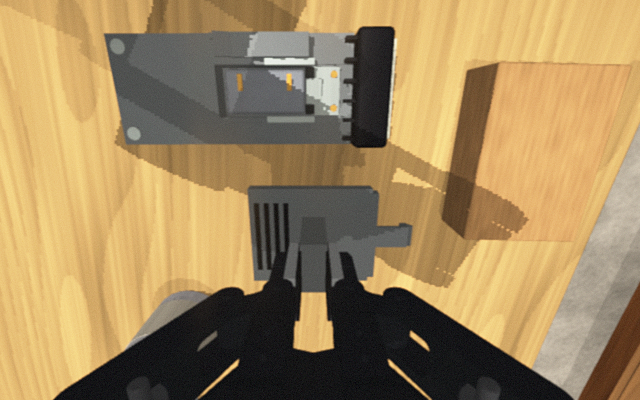

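The lamp is fully visible, with its rear edge at column ~110, head at column ~375 and walls at rows 45 and 120. The held cover is level at rows 187–280. Next I'll measure both with this camera.

```bash
python3 - <<'E'
from h import *
im=cv2.imread("pics/w4.png")
cv2.imwrite("pics/c4.png",cv2.resize(im[20:155,100:400],None,fx=2.66,fy=2.66,interpolation=cv2.INTER_CUBIC))
cv2.imwrite("pics/c5.png",cv2.resize(im[175:295,235:420],None,fx=4.3,fy=4.3,interpolation=cv2.INTER_CUBIC))
c,d=load("w4");W=cloud(c,d)
s=W[20:160,95:345];z=s[...,2]
print(np.histogram(z[(z>20)&(z<70)],bins=range(20,71,2)))
m=(z>36)&(z<60);p=s[m][:,:2].astype(np.float32);rr=cv2.minAreaRect(p);print(rr,cv2.boxPoints(rr).round(1).tolist())
s=W[170:300,230:420];z=s[...,2];m=(z>138)&(z<152)
print(np.median(s[m],0));p=s[m];
q=s[(z>138)&(z<152)]
A=np.c_[q[:,:2],np.ones(len(q))];print("plane",np.linalg.lstsq(A,q[:,2],rcond=None)[0])
E
```

```text
(array([  69,   24,   48,  105,   52,  140, 1344, 2013,  279, 5445, 9892,
        372,  134,  635,  148,   28, 1132, 2683,  380,  106,    0,    0,
          0,    0,    0]), array([20, 22, 24, 26, 28, 30, 32, 34, 36, 38, 40, 42, 44, 46, 48, 50, 52,
       54, 56, 58, 60, 62, 64, 66, 68, 70]))
((532.5134887695312, -140.88735961914062), (204.82374572753906, 91.61843872070312), 6.0310893058776855) [[425.8999938964844, -106.0999984741211], [435.5, -197.1999969482422], [639.2000122070312, -175.6999969482422], [629.5, -84.5999984741211]]
[ 619.35487214 -213.71379332  145.7213572 ]
plane [-5.63180942e-03 -1.37693078e-02  1.46130003e+02]
```

View pics/c4.png

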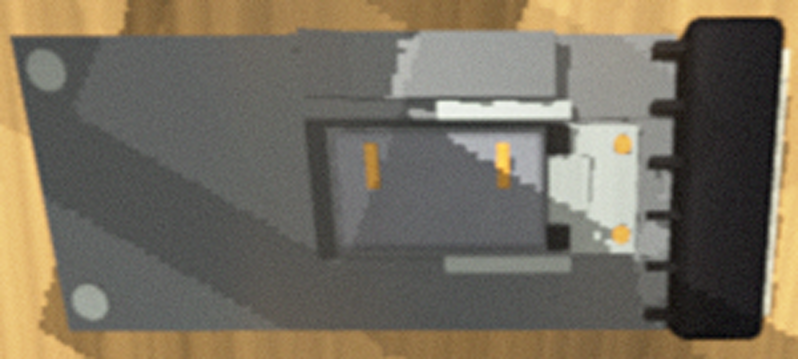

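View pics/c5.png

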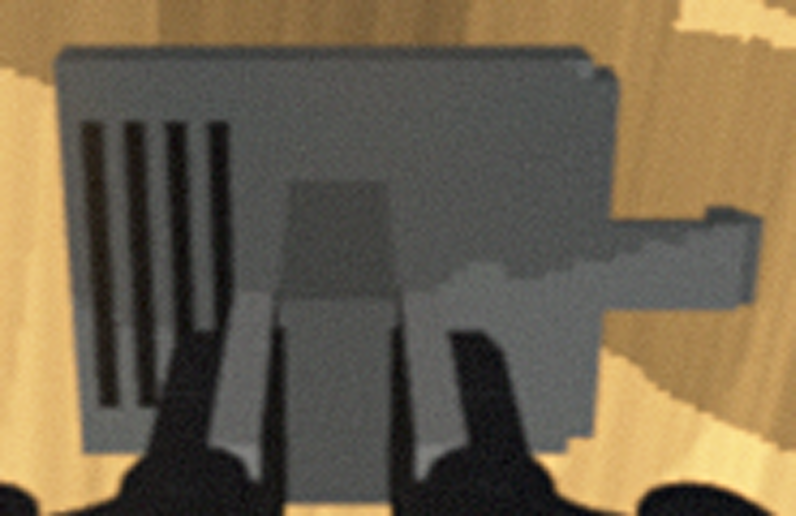

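```bash
python3 - <<'E'
from h import *
c,d=load("w4")
f=lambda x,y,z:ray(c,235+(x+.5)/4.3-.5,175+(y+.5)/4.3-.5,z)
R=Ro.from_euler('xyz',[-3.1412,-5e-4,1.6765]).as_matrix();p=np.array([614.,-224.9,150.1])
for q in[(60,60),(84,452),(585,60),(575,443),(612,90),(597,435),(760,222),(750,305)]: print(q,((f(*q,145.6)-p)@R).round(1))
for q in[(285,297),(393,297),(285,500),(390,500)]: print(q,((f(*q,183.5)-p)@R).round(1))
f2=lambda x,y,z:ray(c,100+(x+.5)/2.66-.5,20+(y+.5)/2.66-.5,z)
o=np.array([540.3,-140.1,0]);L=Ro.from_euler('z',.105).as_matrix()
for n,q,z in[("tips",(12,38),40),("rear2",(70,330),40),("lip1 near",(437,118),54),("lip1 far",(572,118),54),("lip2",(445,256),54),("lip2far",(572,272),54),("plate end",(638,125),44),("ledge",(590,180),44),("ledge0",(550,180),44)]: print(n,((f2(*q,z)-o)@L).round(1))
E
```

```text
(60, 60) [ 31.8 -37.6   4.5]
(84, 452) [-31.7 -38.3   4.5]
(585, 60) [31.7 36.1  4.5]
(575, 443) [-30.2  38.3   4.5]
(612, 90) [27.3 40.2  4.5]
(597, 435) [-28.8  41.6   4.5]
(760, 222) [ 7.  63.2  4.5]
(750, 305) [-6.4 63.1  4.5]
(285, 297) [ 13.9  -4.8 -33.4]
(393, 297) [ 13.9   7.7 -33.4]
(285, 500) [-13.6  -5.2 -33.4]
(390, 500) [-13.6   7.7 -33.4]
tips [-109.5   44.8   40. ]
rear2 [-109.5  -46.2   40. ]
lip1 near [25.5 19.9 54. ]
lip1 far [67.1 19.9 54. ]
lip2 [ 25.9 -20.9  54. ]
lip2far [ 67.2 -25.9  54. ]
plate end [88.3 19.1 44. ]
ledge [73.1  2.7 44. ]
ledge0 [60.   2.7 44. ]
```

>>> jog_arm:
  moves:
    - {"grip":1,"translation":[0.01,-0.014,0],"twist":[0,0,0]}
    - {"grip":1,"translation":[0.018,-0.025,0],"twist":[0,0,0]}
    - {"grip":1,"translation":[0.018,-0.026,0],"twist":[0,0,0]}
    - {"grip":1,"translation":[0.018,-0.026,0.01],"twist":[0,0,0]}
    - {"grip":1,"translation":[0.018,-0.025,0.02],"twist":[0,0,0]}
    - {"grip":1,"translation":[0.01,-0.0145,0.02],"twist":[0,0,0]}
    - {"grip":1,"translation":[0,0,0.02],"twist":[0,0,0]}
    - {"grip":1,"translation":[0,0,0.01],"twist":[0,0,0]}
    - {"grip":1,"translation":[0,0,0],"twist":[0,0,0]}
    - {"grip":1,"translation":[0,0,0],"twist":[0,0,0]}

```text
clock: 6.1
eef_pos: [475.6, -147.8, 70.4]
tcp_rot: [3.142, -0.0, 1.677]
contact_force: [-0.7, 0.8, -0.5]
opening: 0.143
```

```bash
python3 snap.py w5;python3 snap.py t5 top; python3 snap.py s5 scene; python3 - <<'E'
import cv2
im=cv2.imread("pics/t5.png");cv2.imwrite("pics/c6.png",cv2.resize(im[170:270,310:410],None,fx=6,fy=6,interpolation=cv2.INTER_CUBIC))
im=cv2.imread("pics/s5.png");cv2.imwrite("pics/c7.png",cv2.resize(im[120:240,210:340],None,fx=5,fy=5,interpolation=cv2.INTER_CUBIC))
E
```

```text
6.15 [ 476.1 -148.2   70.9] [3.1404e+00 5.0000e-04 1.6762e+00] [-0.28 -0.2  -0.63] 0.14703573832789035
6.2 [ 476.3 -148.3   71.1] [3.140e+00 7.000e-04 1.676e+00] [-0.25 -0.05 -0.11] 0.1433956997779736
6.25 [ 476.2 -148.4   71.2] [3.1398e+00 8.0000e-04 1.6759e+00] [ 0.25 -0.39 -1.11] 0.14439049650795635
```

View pics/w5.png

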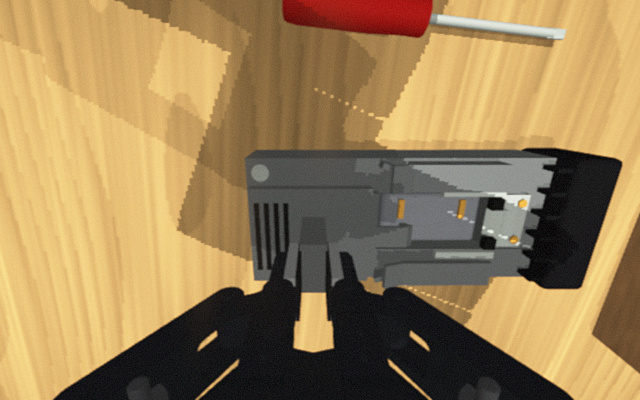

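View pics/c6.png

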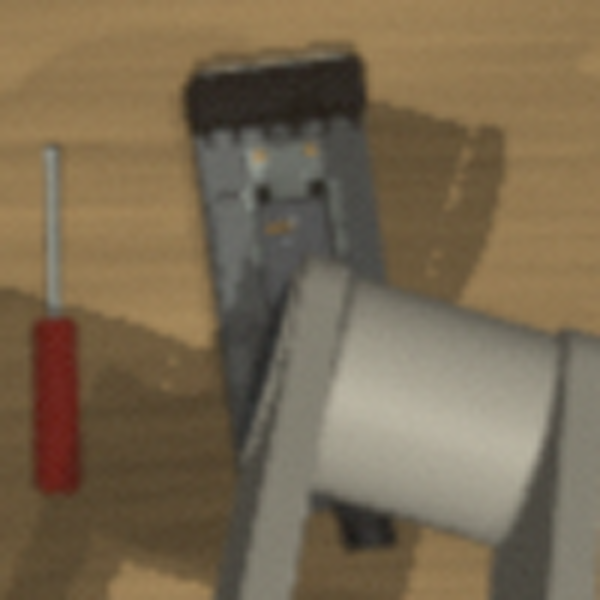

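View pics/c7.png

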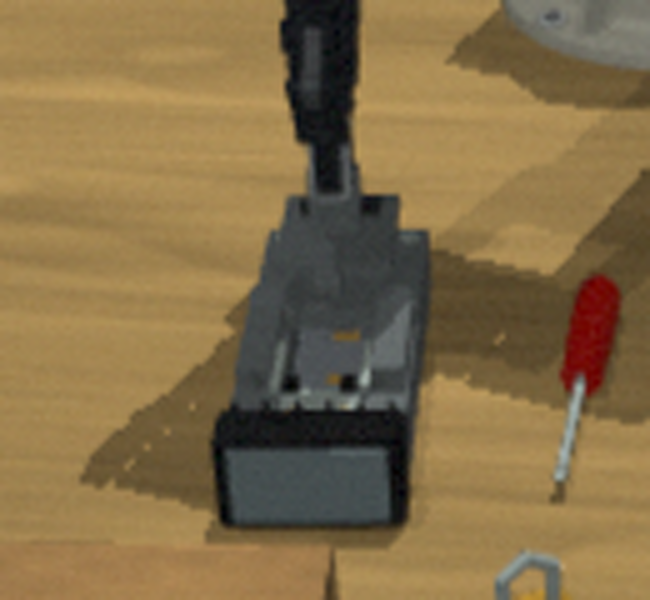

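>>> jog_arm:
  moves:
    - {"grip":1,"translation":[0.001,0,0.005],"twist":[0,0,0]}
    - {"grip":1,"translation":[0,0,0.005],"twist":[0,0,0]}
    - {"grip":1,"translation":[0,0,0.004],"twist":[0,0,0]}
    - {"grip":1,"translation":[0,0,0.002],"twist":[0,0,0]}
    - {"grip":1,"translation":[0,0,0],"twist":[0,0,0]}
    - {"grip":1,"translation":[0,0,0],"twist":[0,0,0]}

```text
clock: 6.75
eef_pos: [474.6, -147.0, 53.9]
tcp_rot: [-3.141, -0.0, 1.676]
contact_force: [-0.3, 0.4, -1.3]
opening: 0.145
```

```bash
cat > st.py <<'E'
from h import *
from rig import r
s=r.sense();o=np.array([540.3,-140.1,0]);L=Ro.from_euler('z',.105).as_matrix()
print(s['clock'],"lamp frame",((s['eef_pos']-o)@L).round(2),"yaw",(s['tcp_rot'][2]-np.pi/2).round(4),s['tcp_rot'].round(4),"F lamp",(s['contact_force']@L).round(2),"M",(s['wrist_torque']@L).round(2),s['opening'])
E
python3 st.py
```

```text
6.75 lamp frame [-6.608e+01 -2.000e-02  5.391e+01] yaw 0.1049 [-3.1411e+00 -2.0000e-04  1.6757e+00] F lamp [-0.22  0.45 -1.27] M [ 0.01  0.04 -0.04] 0.14533841283969243
```

>>> jog_arm:
  moves:
    - {"grip":1,"translation":[0,0,0.001],"twist":[0,0,0]}
    - {"grip":1,"translation":[0,0,0],"twist":[0,0,0]}
    - {"grip":1,"translation":[0,0,0],"twist":[0,0,0]}

```text
clock: 7.0
eef_pos: [474.8, -147.1, 53.2]
tcp_rot: [3.141, 0.0, 1.676]
contact_force: [0.1, -0.1, -0.3]
opening: 0.143
```

>>> jog_arm:
  moves:
    - {"grip":1,"translation":[0,0,0.0007],"twist":[0,0,0]}
    - {"grip":1,"translation":[0,0,0],"twist":[0,0,0]}
    - {"grip":1,"translation":[0,0,0],"twist":[0,0,0]}

```text
clock: 7.25
eef_pos: [474.9, -147.1, 52.6]
tcp_rot: [3.141, 0.0, 1.676]
contact_force: [-0.3, 0.3, 0.1]
opening: 0.142
```

```bash
python3 st.py; python3 snap.py w6
```

```text
7.25 lamp frame [-65.79  -0.14  52.61] yaw 0.105 [3.1413e+00 2.0000e-04 1.6758e+00] F lamp [-0.29  0.29  0.1 ] M [-0.02  0.05  0.03] 0.1417007073638204
7.3 [ 474.9 -147.1   52.6] [3.1413e+00 1.0000e-04 1.6758e+00] [ 0.16 -0.1   1.69] 0.14593652319131517
```

View pics/w6.png

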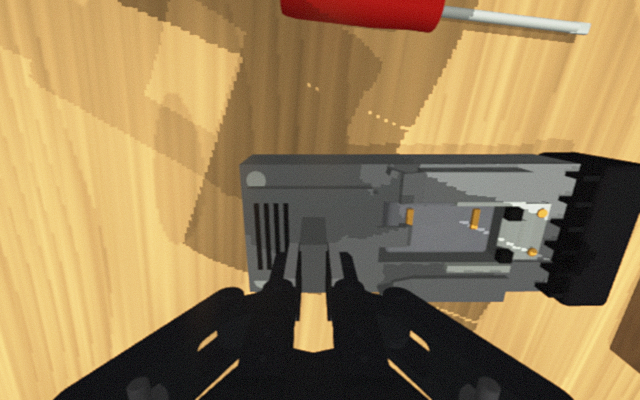

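>>> jog_arm:
  moves:
    - {"grip":1,"translation":[0,0,0.0004],"twist":[0,0,0]}
    - {"grip":1,"translation":[0,0.003,0],"twist":[0,0,0]}
    - {"grip":1,"translation":[0,0.003,0],"twist":[0,0,0]}
    - {"grip":1,"translation":[0,0.003,0],"twist":[0,0,0]}
    - {"grip":1,"translation":[0,0.003,0],"twist":[0,0,0]}
    - {"grip":1,"translation":[0,0.003,0],"twist":[0,0,0]}

```text
clock: 7.8
eef_pos: [487.3, -145.4, 52.6]
tcp_rot: [-3.137, -0.001, 1.676]
contact_force: [-11.6, -1.5, 18.6]
opening: 0.145
```

```bash
python3 st.py
```

```text
7.8 lamp frame [-53.3    0.29  52.58] yaw 0.1054 [-3.1370e+00 -9.0000e-04  1.6762e+00] F lamp [-11.7   -0.25  18.61] M [ 0.01  2.07 -0.02] 0.1449590246792524
```

>>> jog_arm:
  moves:
    - {"grip":1,"translation":[0,0,-0.0005],"twist":[0,0,0]}
    - {"grip":1,"translation":[0,0,0],"twist":[0,0,0]}
    - {"grip":1,"translation":[0,0,0],"twist":[0,0,0]}

```text
clock: 8.05
eef_pos: [489.8, -145.5, 52.6]
tcp_rot: [3.141, 0.0, 1.676]
contact_force: [-0.4, 0.0, 2.8]
opening: 0.143
```

```bash
python3 st.py; python3 snap.py w7;  python3 - <<'E'
import cv2
im=cv2.imread("pics/w7.png");cv2.imwrite("pics/c8.png",cv2.resize(im[145:310,230:430],None,fx=4,fy=3.6,interpolation=cv2.INTER_CUBIC))
E
```

```text
8.05 lamp frame [-50.78  -0.06  52.62] yaw 0.105 [3.1413e+00 1.0000e-04 1.6758e+00] F lamp [-0.39  0.09  2.82] M [0.04 0.1  0.05] 0.14284662639712284
8.1 [ 489.8 -145.5   52.6] [3.1413e+00 1.0000e-04 1.6758e+00] [-1.2  -0.5   1.76] 0.14216777642651923
```

View pics/c8.png

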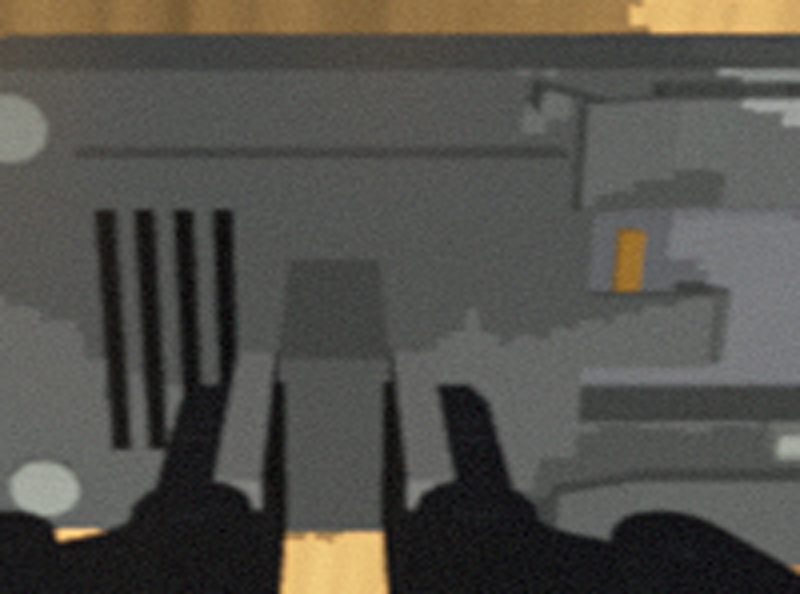

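The cover is flat on the deck under light load, with its nose entering the funnel. I'll keep sliding.

>>> jog_arm:
  moves:
    - {"grip":1,"translation":[0,0.003,0],"twist":[0,0,0]}
    - {"grip":1,"translation":[0,0.003,0],"twist":[0,0,0]}
    - {"grip":1,"translation":[0,0.003,0],"twist":[0,0,0]}
    - {"grip":1,"translation":[0,0.003,0],"twist":[0,0,0]}
    - {"grip":1,"translation":[0,0.003,0],"twist":[0,0,0]}
    - {"grip":1,"translation":[0,0,0],"twist":[0,0,0]}
    - {"grip":1,"translation":[0,0,0],"twist":[0,0,0]}

```text
clock: 8.68
eef_pos: [504.6, -143.9, 52.6]
tcp_rot: [-3.141, -0.0, 1.676]
contact_force: [-2.1, 0.7, 3.9]
opening: 0.147
```

```bash
python3 st.py
```

```text
8.6833 lamp frame [-3.591e+01  1.000e-02  5.261e+01] yaw 0.105 [-3.1415e+00 -1.0000e-04  1.6758e+00] F lamp [-2.01  0.95  3.92] M [0.07 0.28 0.02] 0.14666705180128264
```

>>> jog_arm:
  moves:
    - {"grip":1,"translation":[0,0.003,-0.0001],"twist":[0,0,0]}
    - {"grip":1,"translation":[0,0.003,0],"twist":[0,0,0]}
    - {"grip":1,"translation":[0,0.003,0],"twist":[0,0,0]}
    - {"grip":1,"translation":[0,0.003,0],"twist":[0,0,0]}
    - {"grip":1,"translation":[0,0,0],"twist":[0,0,0]}
    - {"grip":1,"translation":[0,0,0],"twist":[0,0,0]}

```text
clock: 9.18
eef_pos: [516.8, -142.7, 52.6]
tcp_rot: [3.141, 0.0, 1.676]
contact_force: [-0.4, 0.6, 1.1]
opening: 0.14
```

```bash
python3 st.py;python3 snap.py w8;  python3 - <<'E'
import cv2
im=cv2.imread("pics/w8.png");cv2.imwrite("pics/c9.png",cv2.resize(im[145:310,230:430],None,fx=4,fy=3.6,interpolation=cv2.INTER_CUBIC))
E
```

```text
9.1833 lamp frame [-23.66  -0.09  52.63] yaw 0.105 [3.1410e+00 1.0000e-04 1.6758e+00] F lamp [-0.38  0.65  1.07] M [ 0.03  0.07 -0.02] 0.1403463634141415
9.2333 [ 516.8 -142.7   52.6] [3.1410e+00 1.0000e-04 1.6757e+00] [-0.89  1.08  1.49] 0.14120980265350497
```

View pics/c9.png

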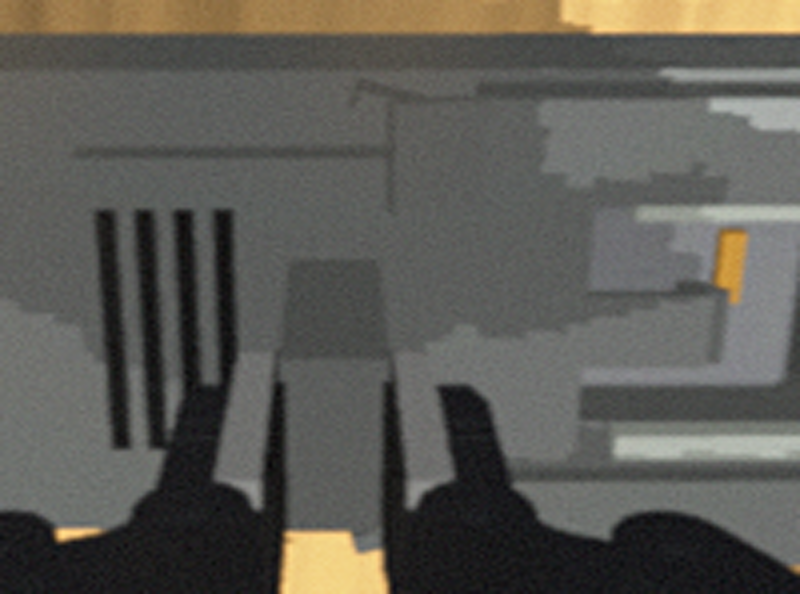

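>>> jog_arm:
  moves:
    - {"grip":1,"translation":[0,0.002,0],"twist":[0,0,0]}
    - {"grip":1,"translation":[0,0.002,0],"twist":[0,0,0]}
    - {"grip":1,"translation":[0,0.002,0],"twist":[0,0,0]}
    - {"grip":1,"translation":[0,0.002,0],"twist":[0,0,0]}
    - {"grip":1,"translation":[0,0.002,0],"twist":[0,0,0]}
    - {"grip":1,"translation":[0,0.002,0],"twist":[0,0,0]}
    - {"grip":1,"translation":[0,0,0],"twist":[0,0,0]}
    - {"grip":1,"translation":[0,0,0],"twist":[0,0,0]}

```text
clock: 9.9
eef_pos: [527.7, -141.4, 52.6]
tcp_rot: [-3.14, -0.0, 1.676]
contact_force: [-3.7, -0.1, 5.2]
opening: 0.145
```

```bash
python3 st.py
```

```text
9.9 lamp frame [-12.71   0.06  52.61] yaw 0.1051 [-3.1402e+00 -3.0000e-04  1.6759e+00] F lamp [-3.72  0.3   5.21] M [-0.02  0.6  -0.02] 0.14480110208991717
```

>>> jog_arm:
  moves:
    - {"grip":1,"translation":[0,0.002,0],"twist":[0,0,0]}
    - {"grip":1,"translation":[0,0.002,0],"twist":[0,0,0]}
    - {"grip":1,"translation":[0,0.002,0],"twist":[0,0,0]}
    - {"grip":1,"translation":[0,0,0],"twist":[0,0,0]}
    - {"grip":1,"translation":[0,0,0],"twist":[0,0,0]}

```text
clock: 10.32
eef_pos: [533.1, -140.8, 52.6]
tcp_rot: [-3.139, -0.0, 1.676]
contact_force: [-5.6, -0.4, 7.8]
opening: 0.143
```

```bash
python3 st.py
```

```text
10.3167 lamp frame [-7.21  0.09 52.63] yaw 0.1053 [-3.1393e+00 -4.0000e-04  1.6761e+00] F lamp [-5.61  0.18  7.84] M [-0.08  0.9   0.  ] 0.1425386151474621
```

>>> jog_arm:
  moves:
    - {"grip":1,"translation":[0,0,-0.0003],"twist":[0,0,0]}
    - {"grip":1,"translation":[0,0,0],"twist":[0,0,0]}
    - {"grip":1,"translation":[0,0,0],"twist":[0,0,0]}

```text
clock: 10.57
eef_pos: [533.8, -140.7, 52.7]
tcp_rot: [-3.14, -0.0, 1.676]
contact_force: [-3.2, -0.5, 1.6]
opening: 0.144
```

```bash
python3 st.py
```

```text
10.5667 lamp frame [-6.57  0.08 52.71] yaw 0.105 [-3.1405e+00 -3.0000e-04  1.6758e+00] F lamp [-3.23 -0.12  1.57] M [-0.04  0.57 -0.01] 0.1443320994073089
```

>>> jog_arm:
  moves:
    - {"grip":1,"translation":[0,0.002,0],"twist":[0,0,0]}
    - {"grip":1,"translation":[0,0.002,0],"twist":[0,0,0]}
    - {"grip":1,"translation":[0,0.002,0],"twist":[0,0,0]}
    - {"grip":1,"translation":[0,0,0],"twist":[0,0,0]}
    - {"grip":1,"translation":[0,0,0],"twist":[0,0,0]}

```text
clock: 10.98
eef_pos: [540.6, -140.0, 52.7]
tcp_rot: [3.141, -0.0, 1.676]
contact_force: [-2.7, -0.2, -1.0]
opening: 0.146
```

```bash
python3 st.py
```

```text
10.9833 lamp frame [3.000e-01 5.000e-02 5.273e+01] yaw 0.105 [ 3.1414e+00 -1.0000e-04  1.6758e+00] F lamp [-2.7   0.1  -1.02] M [0.06 0.44 0.01] 0.14593224249283712
```

>>> jog_arm:
  moves:
    - {"grip":1,"translation":[0,0.0015,0],"twist":[0,0,0]}
    - {"grip":1,"translation":[0,0.0015,0],"twist":[0,0,0]}
    - {"grip":1,"translation":[0,0.001,0],"twist":[0,0,0]}
    - {"grip":1,"translation":[0,0.001,0],"twist":[0,0,0]}
    - {"grip":1,"translation":[0,0,0],"twist":[0,0,0]}
    - {"grip":1,"translation":[0,0,0],"twist":[0,0,0]}

```text
clock: 11.48
eef_pos: [544.6, -139.5, 52.8]
tcp_rot: [-3.14, -0.0, 1.676]
contact_force: [-6.2, -1.0, 3.0]
opening: 0.144
```

```bash
python3 st.py
```

```text
11.4833 lamp frame [ 4.33  0.1  52.79] yaw 0.1051 [-3.1400e+00 -3.0000e-04  1.6759e+00] F lamp [-6.24 -0.3   3.  ] M [-0.01  1.04 -0.02] 0.1438525957500592
```

>>> jog_arm:
  moves:
    - {"grip":1,"translation":[0,0.001,0],"twist":[0,0,0]}
    - {"grip":1,"translation":[0,0.001,0],"twist":[0,0,0]}
    - {"grip":1,"translation":[0,0,0],"twist":[0,0,0]}

```text
clock: 11.73
eef_pos: [546.4, -139.4, 52.8]
tcp_rot: [-3.139, -0.0, 1.676]
contact_force: [-6.9, -1.4, 2.8]
opening: 0.143
```

```bash
python3 st.py
```

```text
11.7333 lamp frame [ 6.1   0.09 52.77] yaw 0.1052 [-3.1395e+00 -4.0000e-04  1.6759e+00] F lamp [-6.99 -0.62  2.8 ] M [-0.06  1.17  0.01] 0.14299009825565692
```

>>> jog_arm:
  moves:
    - {"grip":1,"translation":[0,0.001,0],"twist":[0,0,0]}
    - {"grip":1,"translation":[0,0.001,0],"twist":[0,0,0]}
    - {"grip":1,"translation":[0,0,0],"twist":[0,0,0]}

```text
clock: 11.98
eef_pos: [548.2, -139.2, 52.8]
tcp_rot: [-3.139, -0.0, 1.676]
contact_force: [-7.5, -0.9, 5.1]
opening: 0.142
```

```bash
python3 st.py
```

```text
11.9833 lamp frame [ 7.94  0.11 52.77] yaw 0.1051 [-3.1392e+00 -5.0000e-04  1.6759e+00] F lamp [-7.6  -0.13  5.11] M [-0.1   1.33  0.06] 0.1424116399654354
```

>>> jog_arm:
  moves:
    - {"grip":1,"translation":[0,0,-0.0002],"twist":[0,0,0]}
    - {"grip":1,"translation":[0,0.001,0],"twist":[0,0,0]}
    - {"grip":1,"translation":[0,0,0],"twist":[0,0,0]}

```text
clock: 12.23
eef_pos: [549.3, -139.0, 52.8]
tcp_rot: [-3.139, -0.0, 1.676]
contact_force: [-5.4, -0.9, 0.4]
opening: 0.146
```

>>> jog_arm:
  moves:
    - {"grip":1,"translation":[0,0.001,0],"twist":[0,0,0]}
    - {"grip":1,"translation":[0,0,0],"twist":[0,0,0]}

```text
clock: 12.4
eef_pos: [550.4, -138.9, 52.8]
tcp_rot: [-3.14, -0.0, 1.676]
contact_force: [-5.2, -1.6, 0.1]
opening: 0.148
```

>>> jog_arm:
  moves:
    - {"grip":1,"translation":[0,0.001,0],"twist":[0,0,0]}
    - {"grip":1,"translation":[0,0,0],"twist":[0,0,0]}

```text
clock: 12.57
eef_pos: [551.3, -138.8, 52.8]
tcp_rot: [-3.139, -0.0, 1.676]
contact_force: [-7.1, -1.2, 1.9]
opening: 0.146
```

```bash
python3 st.py
```

```text
12.5667 lamp frame [11.05  0.1  52.84] yaw 0.1051 [-3.1394e+00 -4.0000e-04  1.6759e+00] F lamp [-7.19 -0.49  1.93] M [-0.09  1.14  0.02] 0.14609468082825702
```

>>> jog_arm:
  moves:
    - {"grip":1,"translation":[0,0.001,0],"twist":[0,0,0]}
    - {"grip":1,"translation":[0,0,0],"twist":[0,0,0]}

```text
clock: 12.73
eef_pos: [552.2, -138.7, 52.9]
tcp_rot: [-3.139, -0.0, 1.676]
contact_force: [-6.8, -1.8, 2.6]
opening: 0.145
```

>>> jog_arm:
  moves:
    - {"grip":1,"translation":[0,0.001,0],"twist":[0,0,0]}
    - {"grip":1,"translation":[0,0,0],"twist":[0,0,0]}

```text
clock: 12.9
eef_pos: [553.2, -138.6, 52.8]
tcp_rot: [-3.139, -0.0, 1.676]
contact_force: [-7.4, -1.6, 0.6]
opening: 0.143
```

```bash
python3 st.py; python3 snap.py w9;  python3 - <<'E'
import cv2
im=cv2.imread("pics/w9.png");cv2.imwrite("pics/c10.png",cv2.resize(im[145:310,280:480],None,fx=4,fy=3.6,interpolation=cv2.INTER_CUBIC))
E
```

```text
12.9 lamp frame [13.    0.12 52.84] yaw 0.1051 [-3.1394e+00 -4.0000e-04  1.6759e+00] F lamp [-7.51 -0.79  0.56] M [-0.08  1.21  0.06] 0.1429262496118605
12.95 [ 553.2 -138.6   52.8] [-3.1394e+00 -4.0000e-04  1.6759e+00] [-6.22 -1.29  1.6 ] 0.14643512254081403
```

View pics/c10.png

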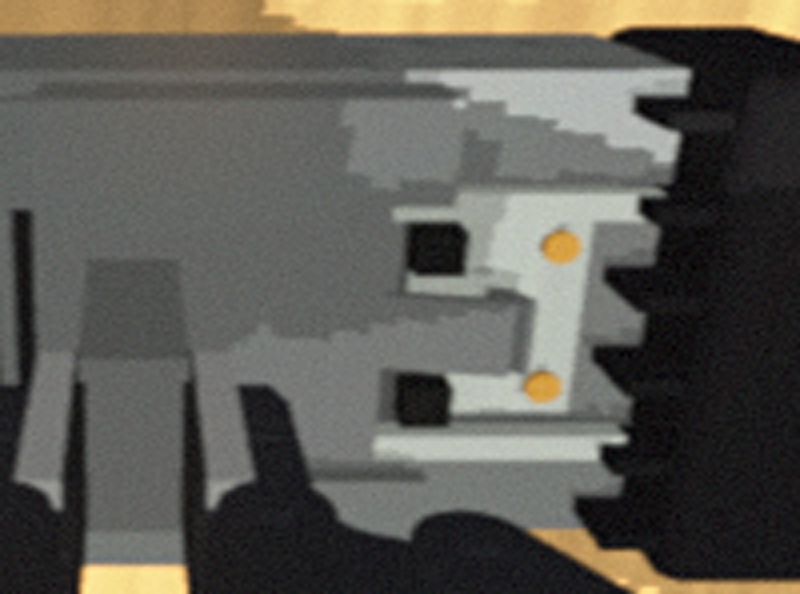

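The nose (col ~400) is nearly at the two black stops, and the tab lies over the catch plate. I'll go on in small steps.

>>> jog_arm:
  moves:
    - {"grip":1,"translation":[0,0.001,0],"twist":[0,0,0]}
    - {"grip":1,"translation":[0,0,0],"twist":[0,0,0]}

```text
clock: 13.12
eef_pos: [554.2, -138.5, 52.8]
tcp_rot: [-3.139, -0.0, 1.676]
contact_force: [-6.5, -1.2, 1.9]
opening: 0.143
```

```bash
python3 st.py
```

```text
13.1167 lamp frame [13.99  0.15 52.83] yaw 0.1051 [-3.1393e+00 -5.0000e-04  1.6759e+00] F lamp [-6.6  -0.5   1.92] M [-0.15  1.23  0.03] 0.14269167322387977
```

>>> jog_arm:
  moves:
    - {"grip":1,"translation":[0,0.0005,0],"twist":[0,0,0]}
    - {"grip":1,"translation":[0,0,0],"twist":[0,0,0]}

```text
clock: 13.28
eef_pos: [555.3, -138.5, 52.9]
tcp_rot: [-3.141, -0.0, 1.676]
contact_force: [-3.1, 0.7, -1.1]
opening: 0.144
```

```bash
python3 st.py
```

```text
13.2833 lamp frame [15.1   0.06 52.88] yaw 0.105 [-3.1406e+00 -3.0000e-04  1.6758e+00] F lamp [-3.06  0.99 -1.05] M [-0.01  0.71 -0.01] 0.14379425875057875
```

>>> jog_arm:
  moves:
    - {"grip":1,"translation":[0,0.0005,0],"twist":[0,0,0]}
    - {"grip":1,"translation":[0,0,0],"twist":[0,0,0]}

```text
clock: 13.45
eef_pos: [555.7, -138.4, 52.9]
tcp_rot: [-3.14, -0.0, 1.676]
contact_force: [-5.0, -1.2, -0.8]
opening: 0.142
```

```bash
python3 st.py
```

```text
13.45 lamp frame [15.49  0.11 52.87] yaw 0.1051 [-3.1403e+00 -4.0000e-04  1.6759e+00] F lamp [-5.07 -0.71 -0.78] M [-0.04  1.06  0.06] 0.14214807815335745
```

>>> jog_arm:
  moves:
    - {"grip":1,"translation":[0,0.0005,0],"twist":[0,0,0]}
    - {"grip":1,"translation":[0,0,0],"twist":[0,0,0]}

```text
clock: 13.62
eef_pos: [556.1, -138.3, 52.9]
tcp_rot: [-3.14, -0.0, 1.676]
contact_force: [-6.4, 0.5, -0.4]
opening: 0.147
```

```bash
python3 st.py
```

```text
13.6167 lamp frame [15.92  0.11 52.9 ] yaw 0.1051 [-3.1402e+00 -3.0000e-04  1.6759e+00] F lamp [-6.29  1.16 -0.35] M [-0.04  1.1  -0.01] 0.14728211531609212
```

>>> jog_arm:
  moves:
    - {"grip":1,"translation":[0,0.0005,0],"twist":[0,0,0]}
    - {"grip":1,"translation":[0,0,0],"twist":[0,0,0]}

```text
clock: 13.78
eef_pos: [556.6, -138.3, 52.9]
tcp_rot: [-3.14, -0.0, 1.676]
contact_force: [-6.2, 0.2, -0.2]
opening: 0.146
```

```bash
python3 st.py
```

```text
13.7833 lamp frame [16.36  0.09 52.91] yaw 0.1051 [-3.1400e+00 -3.0000e-04  1.6759e+00] F lamp [-6.17  0.89 -0.18] M [-0.02  1.08  0.02] 0.14641569267003757
```

>>> jog_arm:
  moves:
    - {"grip":1,"translation":[0,0.0005,0],"twist":[0,0,0]}
    - {"grip":1,"translation":[0,0,0],"twist":[0,0,0]}

```text
clock: 13.95
eef_pos: [557.0, -138.2, 52.9]
tcp_rot: [-3.14, -0.0, 1.676]
contact_force: [-5.8, -0.5, 1.0]
opening: 0.144
```

```bash
python3 st.py
```

```text
13.95 lamp frame [16.84  0.12 52.91] yaw 0.1051 [-3.1400e+00 -4.0000e-04  1.6759e+00] F lamp [-5.85  0.1   1.02] M [-0.09  1.17  0.  ] 0.14392459967748641
```

>>> jog_arm:
  moves:
    - {"grip":1,"translation":[0,0.0005,0],"twist":[0,0,0]}
    - {"grip":1,"translation":[0,0,0],"twist":[0,0,0]}

```text
clock: 14.12
eef_pos: [557.5, -138.2, 52.9]
tcp_rot: [-3.14, -0.0, 1.676]
contact_force: [-6.5, -0.6, 1.3]
opening: 0.146
```

```bash
python3 st.py;python3 snap.py w10;  python3 - <<'E'
import cv2
im=cv2.imread("pics/w10.png");cv2.imwrite("pics/c11.png",cv2.resize(im[145:310,280:480],None,fx=4,fy=3.6,interpolation=cv2.INTER_CUBIC))
E
```

```text
14.1167 lamp frame [17.29  0.11 52.9 ] yaw 0.1051 [-3.1399e+00 -4.0000e-04  1.6759e+00] F lamp [-6.5   0.04  1.31] M [-0.09  1.17  0.  ] 0.14567260427163822
14.1667 [ 557.5 -138.2   52.9] [-3.1400e+00 -3.0000e-04  1.6759e+00] [-5.94 -0.54  0.61] 0.14364328921595781
```

View pics/c11.png

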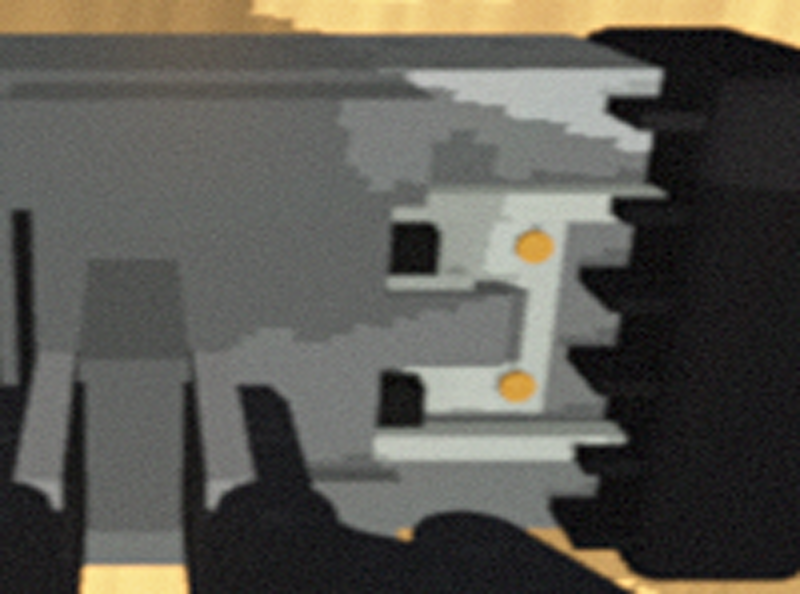

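>>> jog_arm:
  moves:
    - {"grip":1,"translation":[0,0.0007,0],"twist":[0,0,0]}
    - {"grip":1,"translation":[0,0,0],"twist":[0,0,0]}

```text
clock: 14.33
eef_pos: [557.6, -138.1, 52.9]
tcp_rot: [-3.139, -0.0, 1.676]
contact_force: [-7.8, -1.3, 3.6]
opening: 0.143
```

```bash
python3 st.py
```

```text
14.3333 lamp frame [17.46  0.13 52.9 ] yaw 0.1052 [-3.1388e+00 -5.0000e-04  1.6760e+00] F lamp [-7.91 -0.48  3.58] M [-0.15  1.55  0.  ] 0.14283108876862807
```

>>> jog_arm:
  moves:
    - {"grip":1,"translation":[0,0.0007,0],"twist":[0,0,0]}
    - {"grip":1,"translation":[0,0,0],"twist":[0,0,0]}

```text
clock: 14.5
eef_pos: [557.8, -138.1, 52.9]
tcp_rot: [-3.138, -0.001, 1.676]
contact_force: [-10.5, -2.3, 5.0]
opening: 0.142
```

```bash
python3 st.py
```

```text
14.5 lamp frame [17.57  0.15 52.92] yaw 0.1053 [-3.1377e+00 -6.0000e-04  1.6761e+00] F lamp [-10.7   -1.17   5.02] M [-0.19  1.91  0.01] 0.14158478420195927
```

>>> jog_arm:
  moves:
    - {"grip":1,"translation":[0,0.0007,0],"twist":[0,0,0]}
    - {"grip":1,"translation":[0,0,0],"twist":[0,0,0]}

```text
clock: 14.67
eef_pos: [557.9, -138.1, 52.9]
tcp_rot: [-3.137, -0.001, 1.676]
contact_force: [-13.0, -3.4, 6.9]
opening: 0.144
```

```bash
python3 st.py
```

```text
14.6667 lamp frame [17.67  0.18 52.94] yaw 0.1054 [-3.1366e+00 -7.0000e-04  1.6762e+00] F lamp [-13.32  -2.05   6.9 ] M [-0.24  2.32  0.  ] 0.14424514286661172
```

Force dropped at x≈15, then rose steeply from x≈17.4 (the stops, 2.4 mm later), which fits the click and the stop. The last step read 13 N, slightly over the limit, so I'm backing off now.

>>> jog_arm:
  moves:
    - {"grip":1,"translation":[0,-0.002,0],"twist":[0,0,0]}
    - {"grip":1,"translation":[0,0,0],"twist":[0,0,0]}

```text
clock: 14.83
eef_pos: [557.3, -138.2, 52.9]
tcp_rot: [-3.14, -0.0, 1.676]
contact_force: [-6.2, -0.8, 1.5]
opening: 0.146
```

```bash
python3 st.py
```

```text
14.8333 lamp frame [17.09  0.1  52.89] yaw 0.105 [-3.1398e+00 -4.0000e-04  1.6758e+00] F lamp [-6.3  -0.16  1.48] M [-0.1   1.23  0.06] 0.1460033338618903
```

>>> jog_arm:
  moves:
    - {"grip":1,"translation":[0,-0.001,0],"twist":[0,0,0]}
    - {"grip":1,"translation":[0,0,0],"twist":[0,0,0]}

```text
clock: 15.0
eef_pos: [556.8, -138.3, 52.9]
tcp_rot: [-3.141, -0.0, 1.676]
contact_force: [-4.9, -0.8, -0.4]
opening: 0.144
```

```bash
python3 st.py
```

```text
15.0 lamp frame [16.62  0.09 52.9 ] yaw 0.105 [-3.1406e+00 -3.0000e-04  1.6758e+00] F lamp [-4.98 -0.27 -0.36] M [-0.01  1.12  0.  ] 0.14398780799372257
```

>>> jog_arm:
  moves:
    - {"grip":1,"translation":[0,-0.001,0],"twist":[0,0,0]}
    - {"grip":1,"translation":[0,0,0],"twist":[0,0,0]}

```text
clock: 15.17
eef_pos: [556.1, -138.4, 52.9]
tcp_rot: [-3.141, -0.0, 1.676]
contact_force: [-4.0, -0.3, -1.9]
opening: 0.145
```

```bash
python3 st.py
```

```text
15.1667 lamp frame [15.86  0.08 52.93] yaw 0.105 [-3.1410e+00 -2.0000e-04  1.6758e+00] F lamp [-3.99  0.1  -1.93] M [ 0.02  0.97 -0.  ] 0.1449963898398572
```

>>> jog_arm:
  moves:
    - {"grip":1,"translation":[0,-0.001,0],"twist":[0,0,0]}
    - {"grip":1,"translation":[0,0,0],"twist":[0,0,0]}

```text
clock: 15.33
eef_pos: [555.6, -138.4, 53.0]
tcp_rot: [3.141, -0.0, 1.676]
contact_force: [-2.1, 0.9, -5.3]
opening: 0.137
```

```bash
python3 st.py
```

```text
15.3333 lamp frame [1.539e+01 5.000e-02 5.303e+01] yaw 0.105 [ 3.1411e+00 -1.0000e-04  1.6758e+00] F lamp [-1.99  1.07 -5.25] M [ 0.2   0.64 -0.03] 0.13682946571142807
```

>>> jog_arm:
  moves:
    - {"grip":1,"translation":[0,-0.0005,0],"twist":[0,0,0]}
    - {"grip":1,"translation":[0,0,0],"twist":[0,0,0]}

```text
clock: 15.5
eef_pos: [555.5, -138.5, 53.1]
tcp_rot: [3.14, 0.0, 1.676]
contact_force: [-0.3, 0.8, -5.9]
opening: 0.144
```

```bash
python3 st.py
```

```text
15.5 lamp frame [ 1.529e+01 -4.000e-02  5.312e+01] yaw 0.1049 [3.1404e+00 1.0000e-04 1.6756e+00] F lamp [-0.23  0.82 -5.86] M [0.21 0.2  0.03] 0.1440952604260842
```

The catch holds at x≈15.3: the position stays put while the hand force falls to zero. Releasing now.

>>> jog_arm:
  moves:
    - {"grip":0.6,"translation":[0,0,0],"twist":[0,0,0]}
    - {"grip":0.3,"translation":[0,0,0],"twist":[0,0,0]}
    - {"grip":0.2,"translation":[0,0,0],"twist":[0,0,0]}
    - {"grip":0.2,"translation":[0,0,0],"twist":[0,0,0]}
    - {"grip":0.2,"translation":[0,0,-0.01],"twist":[0,0,0]}
    - {"grip":0.2,"translation":[0,0,-0.02],"twist":[0,0,0]}
    - {"grip":0.2,"translation":[0,0,-0.03],"twist":[0,0,0]}
    - {"grip":0.2,"translation":[0,0,-0.03],"twist":[0,0,0]}
    - {"grip":0.2,"translation":[-0.02,0,-0.03],"twist":[0,0,0]}
    - {"grip":0.2,"translation":[-0.03,0,-0.01],"twist":[0,0,0]}

```text
clock: 16.33
eef_pos: [562.3, -187.8, 188.9]
tcp_rot: [3.136, 0.002, 1.678]
contact_force: [0.9, -0.5, 0.6]
opening: 0.399
```

>>> jog_arm:
  moves:
    - {"grip":0.2,"translation":[-0.03,0,0],"twist":[0,0,0]}
    - {"grip":0.2,"translation":[-0.02,0,0],"twist":[0,0,0]}
    - {"grip":0.2,"translation":[0,0,0],"twist":[0,0,0]}
    - {"grip":0.2,"translation":[0,0,0],"twist":[0,0,0]}
    - {"grip":0.2,"translation":[0,0,0],"twist":[0,0,0]}

```text
clock: 16.75
eef_pos: [565.1, -237.5, 183.4]
tcp_rot: [-3.142, -0.0, 1.675]
contact_force: [0.1, 0.0, -0.6]
opening: 0.398
```

```bash
python3 st.py; python3 snap.py w11; python3 snap.py t11 top; python3 - <<'E'
from h import *
im=cv2.imread("pics/w11.png");cv2.imwrite("pics/c12.png",cv2.resize(im[20:260,160:480],None,fx=2.5,fy=2.5,interpolation=cv2.INTER_CUBIC))
c,d=load("w11");W=cloud(c,d)[:260];o=np.array([540.3,-140.1,0]);L=Ro.from_euler('z',.105).as_matrix();P=(W-o)@L
m=(P[...,2]>80)&(P[...,2]<92)&(abs(P[...,0])<60)&(abs(P[...,1])<30);q=P[m];print(len(q),q.mean(0),q.min(0),q.max(0))
E
```

```text
16.75 lamp frame [ 14.46 -99.45 183.39] yaw 0.1046 [-3.1415e+00 -5.0000e-04  1.6754e+00] F lamp [ 0.08 -0.   -0.62] M [-0.02  0.01 -0.01] 0.39837821571444815
16.8 [ 565.1 -237.1  183.3] [-3.1413e+00 -5.0000e-04  1.6761e+00] [0.11 0.19 0.44] 0.40008917736789135
16.85 [ 565.2 -237.   183.2] [-3.1414e+00 -4.0000e-04  1.6765e+00] [-0.65 -0.57 -0.33] 0.3993743003474807
609 [16.78316367  0.34905569 86.38275711] [  9.94114443 -13.368902    84.35270483] [23.60688769 13.90392148 88.6078425 ]
```

View pics/c12.png

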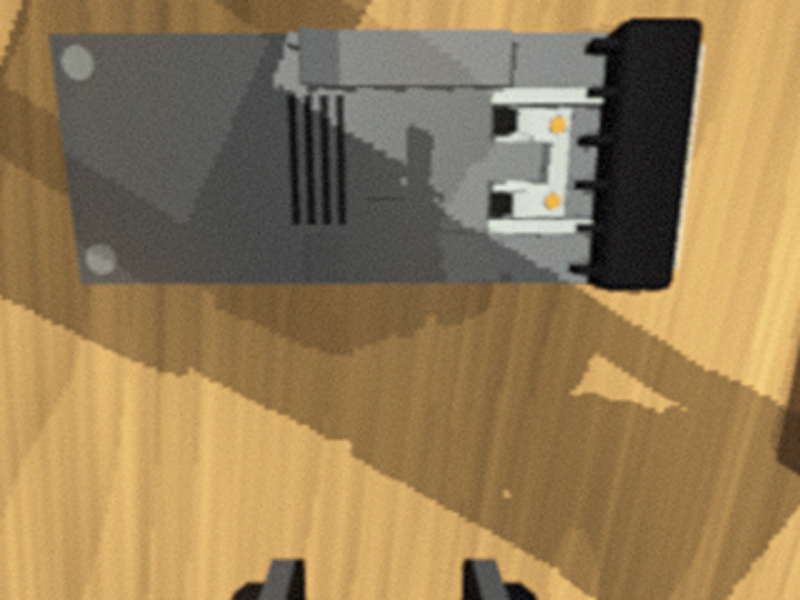

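View pics/t11.png

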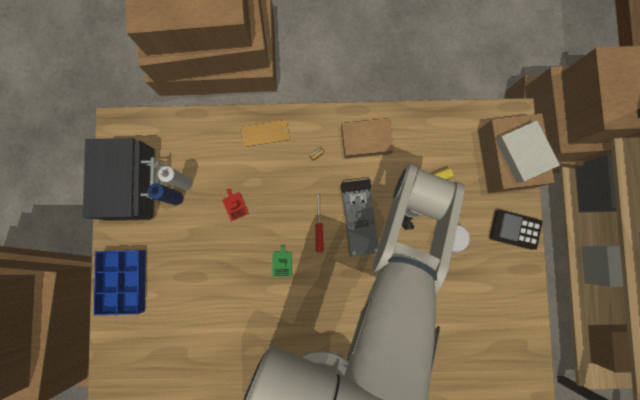

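After release, the wrist picture shows the bar top at lamp x 16.8. The same camera read about 1.3 mm too high earlier, so that matches the 15.3 held before release, and the pins have not pushed the cover back. The other goods are where they started. Handing in.

```bash
python3 -c "
from rig import r
print(r.sign_off())"
```

```text
the job is handed in; nothing more can be done
None
```

The grey battery cover is fitted to the lamp and stayed shut after I let go. I handed the job in at about 17 s of the 48 s allowed.

I laid the cover flat on the open deck with its tab towards the lamp head, then slid it under the side lips.

- **Click:** the push rode at about 7 N, dropped to about 3 N at lamp x ≈ 15, and rose steeply from x ≈ 17.4, where the rubber stops are. The catch plate therefore sits about 7 mm nearer than its middle place.
- **Catch:** backing off, the cover stayed at x ≈ 15.3 while the push on the hand fell to zero, so the catch was holding it against the pins.
- **After release:** about a second later the wrist camera read the grip at x 16.8. That camera read about 1.3 mm too high earlier, so this agrees with 15.3, and the pins had not pushed the cover back.
- **Surroundings:** the robot was clear of everything. In the last top view the screwdriver, padlock, sealant tubes and look-alike covers had not moved. The arm partly hid the filler can and tape measure, but I went nowhere near them.

**Limits not quite kept:**
- The last step into the stops read about 13 N, slightly over the 12 N limit; I backed off at once.
- Early in the slide I pressed down with about 19 N, which raised the drag to about 12 N; I eased that before going on.

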